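Rack the machinist's jacks by height

ROBOT

A 6-joint arm with a two-finger parallel gripper is mounted at the origin on the work surface. World frame = base frame: x ahead of the robot, y to its left, z up, the work surface at z = 0. Lengths are in m, angles in degrees, forces in N, time in s.
With the tool pointing down it reaches from about 0.25 to 0.725 m from the base axis. Payload 9.7 kg.
Tool frame: the origin (TCP) lies between the finger pads; the fingertips stand bot.tcp_to_tips ahead of it and the grasp point (between the pads) lies 11 mm behind it (bot.tcp_to_tips is the distance from the TCP to the fingertips, in m); z points along the fingers, y is the line along which they close (so a half turn about z gives the same grasp; the last joint's range is limited). The gripper opens to 85 mm and grips with 20 to 120 N. Pads are 22 mm wide; open, the fingers measure 114 mm over their backs; the gripper's body (76 mm by 85 mm) begins 54 mm behind the grasp point. The pads swing forward as they close: fully open they stand 13 mm farther back than shut.
Start: joints at [-68.526, 4.979, 10.078, 95.1, 0, 90], TCP at [0.201, -0.512, 0.239] pointing down, gripper open.
Joint ranges: [-179.16, 179.16], [-48.56, 103.87], [-65.8, 70.77], [-126.05, 130.52], [-82.76, 87.17], [-180, 180]. Speed limits (degrees/s): [127.2, 127.2, 147.25, 180, 180, 180].

INTERFACE

Orientations are given as [roll, pitch, yaw] about the fixed x, y, z axes, in that order (R = Rz(yaw) Ry(pitch) Rx(roll)).
In Python, from workcell import bot gives the robot as it stands. The module is installed in compiled form; this text tells all that it offers.
- The arm moves only by the tool carry_out, never from a script. Its arguments are lists of equal length, an entry for each row: "linear": the shift along the world's x, y, z normalised to -1 to 1, where 1 is 2 cm, a list of three; "rotation": the turn, a rotation vector about the world's x, y, z normalised to -1 to 1, where 1 is 8 degrees, a list of three; "grip": the closure, from -1 (fully open) to 1 (shut). In form: {"linear": [[tx, ty, tz], ...], "rotation": [[rx, ry, rz], ...], "grip": [grip, ...]}. A call has 1 to 12 rows; each row shifts and turns the commanded pose from where the row before left it; what a row does not reach is not made up. A row lasts 1/10 s, in which the tool goes at most 50 mm and 8.59 degrees, less where a joint would pass 70% of its speed; a pose out of reach is approached as far as the arm can. A call with a number of a shift or a turn outside -1 to 1 is refused whole. A call with a gripper value outside its range is refused whole. The fingers move at their own pace and stop on an object; "grip_force" is the grip in N (left out, the last holds). Time passes only in rows, so rows that do not move let the fingers close. It gives the time, the measured TCP pose, the force, the opening and the grip force at its end, in the units of the state.
- bot.get_obs(): the state, without advancing time (a new reading comes with each control period).
- bot.camera(name): name is "side" or "top"; returns the picture (480x640x3 uint8, blue, green, red); there is no depth.
- bot.camera_model(name): a dict with "fx", "fy", "cx", "cy" (pixels), "camera_from_world" (4x4, takes a point from world to camera coordinates). Camera axes: x right, y up, looking along -z (the intrinsics and any distortion apply to the point x, -y, -z); pixel columns grow to the right and rows downward; lengths in m; the calibration is good to about 2 mm. A picture is of the moment at which its call begins. camera_model takes no time and is no camera call.
- bot.job_done(): hands the job in; it is judged then, once.
The state is a dict: "time": time; "q": joint angles; "qd": joint speeds; "joint_efforts": joint torques, N m; "ee_pos": TCP position; "tcp_rot": TCP orientation; "wrist_force": force on the tool from outside, world axes, zero at the start; "torque": the same for the moment, N m; "opening": finger opening in m; "grasp_force": force on a finger pad.
Only numpy, scipy, OpenCV 4.12 (cv2) and the standard library are available. Lean on these libraries where they do the work, as an engineer would, in place of code of your own. Each camera call takes 0.05 s, during which the arm holds its last target. There are 200 camera calls.

TASK

Put the four steel jacks back on the wooden rack, one upright in the middle of each rubber pad, in order of height: the tallest on the pad next to the stop post, then stepping down to the shortest at the far end of the row. Leave the oil can standing where it is.

Things in the scene. Friction and masses are not known exactly. Their poses are not given: they have to be found in the camera images.
- jack_1: the shortest machinist's jack, a loose upright round pillar of dark steel, 50 mm tall: a base flange 34 mm across and 6 mm thick, above it a straight column 26 mm across up to 38 mm, then a narrower bright neck and a bright cap 22 mm across. Origin: centre of its underside, z up its axis. About 140 g. Grip the column from above, any yaw.
- jack_2: the second shortest machinist's jack, a loose upright round pillar of dark steel, 70 mm tall: a base flange 38 mm across and 6 mm thick, above it a straight column 28 mm across up to 58 mm, then a narrower bright neck and a bright cap 24 mm across. Origin: centre of its underside, z up its axis. About 250 g. Grip the column from above, any yaw.
- jack_3: the second tallest machinist's jack, a loose upright round pillar of dark steel, 90 mm tall: a base flange 42 mm across and 6 mm thick, above it a straight column 30 mm across up to 78 mm, then a narrower bright neck and a bright cap 26 mm across. Origin: centre of its underside, z up its axis. About 390 g. Grip the column from above, any yaw.
- jack_4: the tallest machinist's jack, a loose upright round pillar of dark steel, 110 mm tall: a base flange 46 mm across and 6 mm thick, above it a straight column 32 mm across up to 98 mm, then a narrower bright neck and a bright cap 27 mm across. Origin: centre of its underside, z up its axis. About 560 g. Grip the column from above, any yaw.
- pad_a: one of four identical black rubber pads, a flat disc 58 mm across and 4 mm thick, fixed on top of the wooden rack. The four stand in one straight row at 85 mm centres; the names say nothing about which comes where in the row. Origin: centre of its underside, which is 20 mm above the bench; its top face, on which a jack stands, is 4 mm above the origin.
- pad_b: one of four identical black rubber pads, a flat disc 58 mm across and 4 mm thick, fixed on top of the wooden rack. The four stand in one straight row at 85 mm centres; the names say nothing about which comes where in the row. Origin: centre of its underside, which is 20 mm above the bench; its top face, on which a jack stands, is 4 mm above the origin.
- pad_c: one of four identical black rubber pads, a flat disc 58 mm across and 4 mm thick, fixed on top of the wooden rack. The four stand in one straight row at 85 mm centres; the names say nothing about which comes where in the row. Origin: centre of its underside, which is 20 mm above the bench; its top face, on which a jack stands, is 4 mm above the origin.
- pad_d: one of four identical black rubber pads, a flat disc 58 mm across and 4 mm thick, fixed on top of the wooden rack. The four stand in one straight row at 85 mm centres; the names say nothing about which comes where in the row. Origin: centre of its underside, which is 20 mm above the bench; its top face, on which a jack stands, is 4 mm above the origin.
- post: the stop post, a bright steel pin 18 mm across on a 32 mm foot, 70 mm tall, fixed on the wooden rack at one end of the row of pads (left or right differs), in line with them and 85 mm from the centre of the nearest pad. The rack is a wooden strip 70 x 500 mm, 20 mm thick; its other end has only a low 10 mm bolt head. Origin: centre of its underside, 20 mm above the bench.
- oil_can: a squat copper oil can standing among the jacks, loose: 50 mm across, with a cone and a thin brass spout on top, 98 mm tall in all. Origin: centre of its underside. To be left alone. The jacks and the can stand on the bench beyond the rack, at least 80 mm apart between centres; two small loose nuts 10 mm high lie between them.
Mind the look-alikes: they are no part of the job. What is shaped like the jack_1 but blue, orange or yellow is not meant.

How it is judged (in metres and radians):
At the end, for the whole second after the job is handed in: Each jack stands on the top face of its own pad, within 13 mm of the pad's centre and upright (within about 6 degrees), at rest: tallest on the pad nearest the stop post, second tallest on the next, then the second shortest, and the shortest on the pad farthest from the post (((horizontal distance between jack_1 and pad_a below 0.013 m and horizontal distance between pad_a and post between 0.31 and 0.37 m and z of jack_1 in the frame of pad_a between 0.001 and 0.009 m) or (horizontal distance between jack_1 and pad_b below 0.013 m and horizontal distance between pad_b and post between 0.31 and 0.37 m and z of jack_1 in the frame of pad_b between 0.001 and 0.009 m) or (horizontal distance between jack_1 and pad_c below 0.013 m and horizontal distance between pad_c and post between 0.31 and 0.37 m and z of jack_1 in the frame of pad_c between 0.001 and 0.009 m) or (horizontal distance between jack_1 and pad_d below 0.013 m and horizontal distance between pad_d and post between 0.31 and 0.37 m and z of jack_1 in the frame of pad_d between 0.001 and 0.009 m)) and angle between each of jack_1, jack_2, jack_3, jack_4's own z axis and vertical below 0.1 rad and linear speed of each of jack_1, jack_2, jack_3, jack_4 below 0.01 m/s and angular speed of each of jack_1, jack_2, jack_3, jack_4 below 0.1 rad/s and ((horizontal distance between jack_2 and pad_a below 0.013 m and horizontal distance between pad_a and post between 0.225 and 0.285 m and z of jack_2 in the frame of pad_a between 0.001 and 0.009 m) or (horizontal distance between jack_2 and pad_b below 0.013 m and horizontal distance between pad_b and post between 0.225 and 0.285 m and z of jack_2 in the frame of pad_b between 0.001 and 0.009 m) or (horizontal distance between jack_2 and pad_c below 0.013 m and horizontal distance between pad_c and post between 0.225 and 0.285 m and z of jack_2 in the frame of pad_c between 0.001 and 0.009 m) or (horizontal distance between jack_2 and pad_d below 0.013 m and horizontal distance between pad_d and post between 0.225 and 0.285 m and z of jack_2 in the frame of pad_d between 0.001 and 0.009 m)) and ((horizontal distance between jack_3 and pad_a below 0.013 m and horizontal distance between pad_a and post between 0.14 and 0.2 m and z of jack_3 in the frame of pad_a between 0.001 and 0.009 m) or (horizontal distance between jack_3 and pad_b below 0.013 m and horizontal distance between pad_b and post between 0.14 and 0.2 m and z of jack_3 in the frame of pad_b between 0.001 and 0.009 m) or (horizontal distance between jack_3 and pad_c below 0.013 m and horizontal distance between pad_c and post between 0.14 and 0.2 m and z of jack_3 in the frame of pad_c between 0.001 and 0.009 m) or (horizontal distance between jack_3 and pad_d below 0.013 m and horizontal distance between pad_d and post between 0.14 and 0.2 m and z of jack_3 in the frame of pad_d between 0.001 and 0.009 m)) and ((horizontal distance between jack_4 and pad_a below 0.013 m and horizontal distance between pad_a and post between 0.055 and 0.115 m and z of jack_4 in the frame of pad_a between 0.001 and 0.009 m) or (horizontal distance between jack_4 and pad_b below 0.013 m and horizontal distance between pad_b and post between 0.055 and 0.115 m and z of jack_4 in the frame of pad_b between 0.001 and 0.009 m) or (horizontal distance between jack_4 and pad_c below 0.013 m and horizontal distance between pad_c and post between 0.055 and 0.115 m and z of jack_4 in the frame of pad_c between 0.001 and 0.009 m) or (horizontal distance between jack_4 and pad_d below 0.013 m and horizontal distance between pad_d and post between 0.055 and 0.115 m and z of jack_4 in the frame of pad_d between 0.001 and 0.009 m))); the robot touches nothing.
It fails at once if the oil can is shifted more than 20 mm or tipped (distance of oil_can from where it was at the start of the episode above 0.02 m or angle between oil_can's own z axis and vertical above 0.3 rad).
It also fails if it takes over 102 s, if anything falls off the work surface, if the arm or the gripper's body presses on something with over 40 N, if the wrist force passes 120 N, or if a joint passes its speed limit or range.

## Working session

There is one attempt and no reset: what is moved stays moved. The work goes in short steps, Python scripts to look and compute and a tool call to move; the robot and the scene stay as the last step left them, time stands still between calls to the robot, and variables do not carry over. Pictures are saved under pics/ and viewed, at most 14 in all, crops included, and the job is handed in when it is done.

Besides the shell and the picture viewer there is one more tool, called after ">>>" as name(argument=value, ...) on one line, values as JSON. carry_out: Moves the arm, as the interface text tells. Its arguments: {"type":"object","properties":{"linear":{"type":"array","items":{"type":"array","items":{"type":"number"}}},"rotation":{"type":"array","items":{"type":"array","items":{"type":"number"}}},"grip":{"type":"array","items":{"type":"number"}},"grip_force":{"type":"number"}},"required":["linear","rotation","grip"]}

```bash
mkdir -p pics
cat > h.py <<'E'
import numpy as np, cv2
from workcell import bot
def pix2w(name,u,v,z):
    m=bot.camera_model(name); T=np.array(m["camera_from_world"]); R=T[:3,:3]; c=-R.T@T[:3,3]
    d=R.T@np.array([(u-m["cx"])/m["fx"],-(v-m["cy"])/m["fy"],-1])
    return (c+d*(z-c[2])/d[2])
def w2pix(name,p):
    m=bot.camera_model(name); q=np.array(m["camera_from_world"])@np.r_[p,1]
    return m["cx"]-m["fx"]*q[0]/q[2], m["cy"]+m["fy"]*q[1]/q[2]
E
python3 - <<'E'
from h import *
for n in("top","side"):
    cv2.imwrite(f"pics/{n}0.png",bot.camera(n)); m=bot.camera_model(n); print({k:np.round(v,3).tolist() for k,v in m.items()})
    T=np.array(m["camera_from_world"]);print(-T[:3,:3].T@T[:3,3])
print(bot.get_obs(),bot.tcp_to_tips)
E
```

```text
{'fx': 453.143, 'fy': 453.143, 'cx': 326.781, 'cy': 254.457, 'camera_from_world': [[0.013, -0.999, -0.031, -0.014], [0.989, 0.009, 0.145, -0.572], [-0.145, -0.033, 0.989, -0.818], [0.0, 0.0, 0.0, 1.0]]}
[ 0.44773616 -0.0362084   0.89182295]
{'fx': 543.784, 'fy': 543.784, 'cx': 321.121, 'cy': 242.356, 'camera_from_world': [[0.983, -0.185, 0.022, -0.574], [0.11, 0.672, 0.732, -0.092], [-0.15, -0.717, 0.681, -0.948], [0.0, 0.0, 0.0, 1.0]]}
[ 0.43169306 -0.72436701  0.72537841]
{'time': 0.1, 'q': array([-6.85264854e+01,  5.00838172e+00,  1.00387964e+01,  9.50985380e+01,
       -8.20858774e-04,  8.99983946e+01]), 'qd': array([ 0.03894284, -0.03585747,  0.14293067,  0.01709655, -0.01051014,
       -0.00259865]), 'joint_efforts': array([-4.81982488e-05, -5.21565270e+01,  4.65652013e+01,  1.61244784e-02,
        1.11723587e-04,  2.73942891e-05]), 'ee_pos': array([ 0.20126613, -0.51164813,  0.23864803]), 'tcp_rot': array([-1.79931877e+02,  8.18949413e-04,  2.14751210e+01]), 'wrist_force': array([0.48320052, 0.19996775, 0.45420941]), 'torque': array([-0.01350816,  0.00947432, -0.02116667]), 'grasp_force': 0.0, 'opening': 0.08519074876982602} 0.008
```

View pics/top0.png

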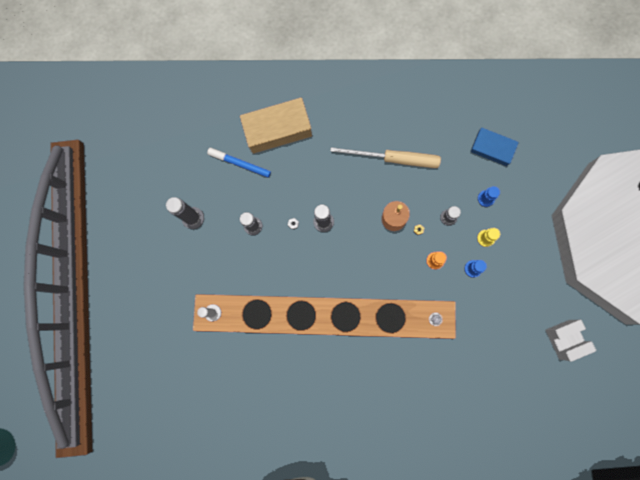

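View pics/side0.png

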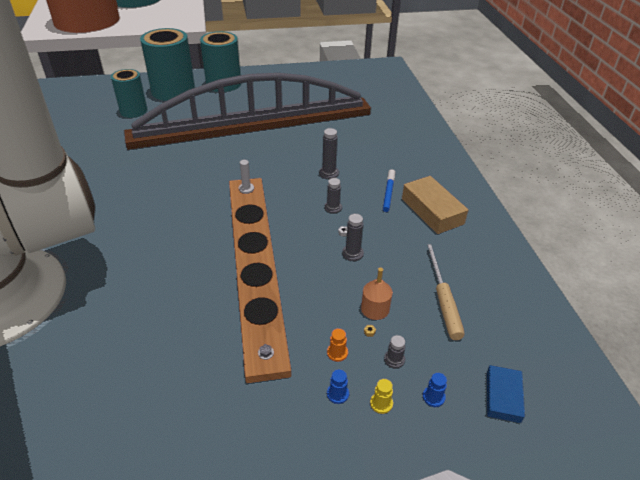

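The top view shows the post at the left end of the rack (208,313) and pads at (257,314), (301,316), (346,317), (391,318). The dark steel jacks are the tallest at (185,212), the 70 mm at (250,222), the 90 mm at (322,217) and the shortest at (452,215).

Candidates for jack_1 are dark (452,215), blue (489,197), blue (476,268), orange (437,260) and yellow (489,237). I choose the dark one and check it in a crop.

Run:
```python
import cv2
t=cv2.imread("pics/top0.png");s=cv2.imread("pics/side0.png")
a=cv2.resize(t[185:245,155:355],None,fx=4,fy=4,interpolation=cv2.INTER_CUBIC)
b=cv2.resize(t[185:285,380:510],None,fx=4,fy=4,interpolation=cv2.INTER_CUBIC)
cv2.imwrite("pics/c1.png",a)
import numpy as np
c=cv2.resize(t[285:345,185:465],None,fx=2.85,fy=2.85,interpolation=cv2.INTER_CUBIC)
o=np.zeros((600,800,3),np.uint8);o[:400,:520]=b;o[410:410+171,:798]=c
cv2.imwrite("pics/c2.png",o)
d=cv2.resize(s[120:270,310:380],None,fx=4,fy=4,interpolation=cv2.INTER_CUBIC)
e=cv2.resize(s[260:400,330:440],None,fx=4,fy=4,interpolation=cv2.INTER_CUBIC)
o=np.zeros((600,800,3),np.uint8);o[:600,:280]=d;o[:560,300:740]=e
cv2.imwrite("pics/c3.png",o)
```

```text
(no output)
```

View pics/c1.png

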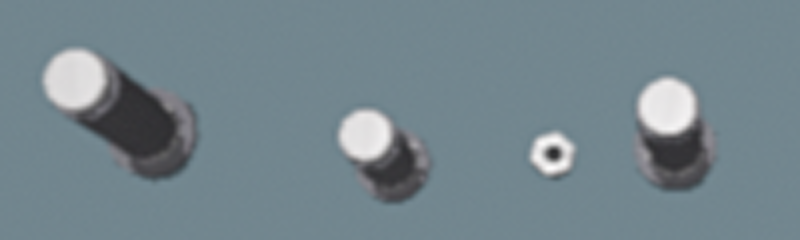

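View pics/c2.png

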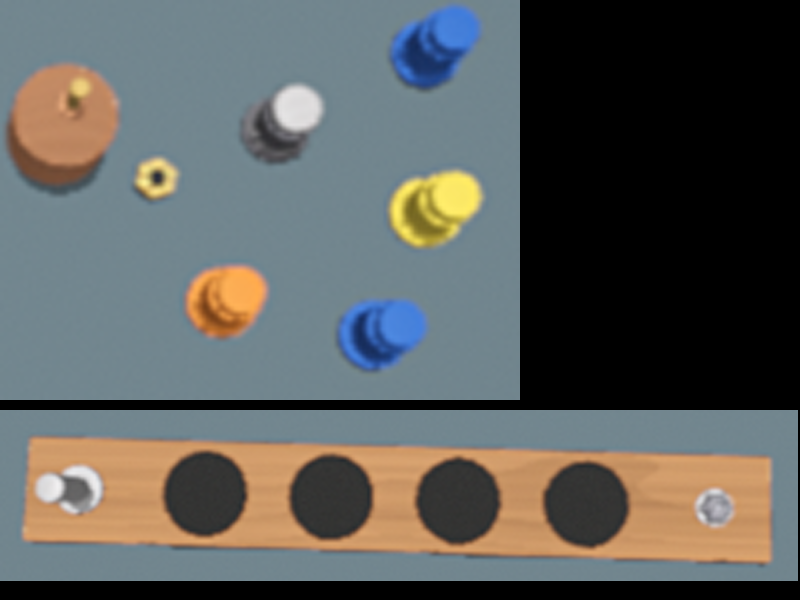

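View pics/c3.png

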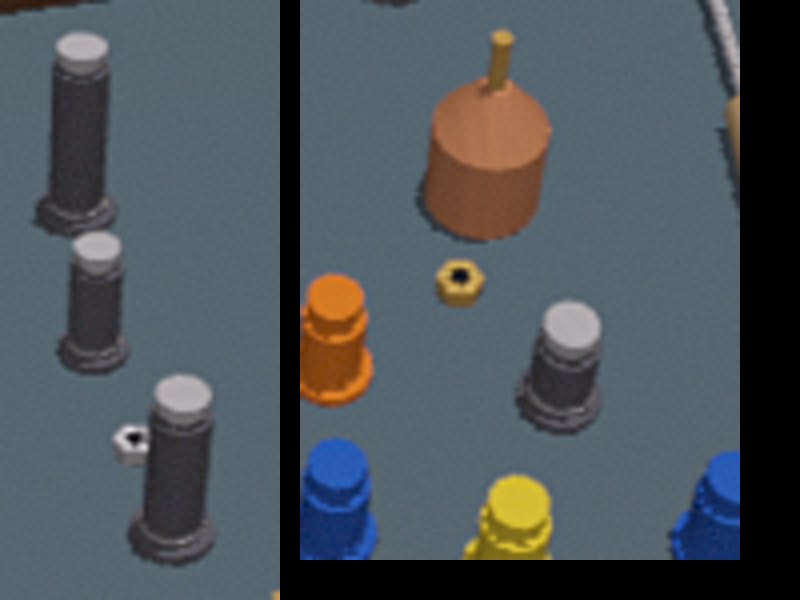

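The crop confirms jack_1 is dark steel with a bright cap at top (454,212), and the coloured look-alikes are separate. Next I compute positions from both cameras.

Run:
```python
from h import *
H=[.05,.07,.09,.11]
t=[(454.1,211.9),(246.1,218.4),(321.4,211.1),(173.4,204.4)]
s=[(397.6,340.9),(334.1,181.1),(355.4,218.1),(330.1,131.7)]
for i in range(4): print(i+1,pix2w("top",*t[i],H[i])[:2].round(4),pix2w("side",*s[i],H[i])[:2].round(4))
P=[(185+x/2.85-.3,285+(y-410)/2.85-.3) for x,y in[(205,493),(331,497),(458,501),(586,504)]]
P=[pix2w("top",*p,.024)[:2] for p in P];print(np.round(P,4))
x=np.array(P); c=x.mean(0); d=(x[3]-x[0]);d/=np.linalg.norm(d); print([ (c+d*.085*(k-1.5)).round(4).tolist() for k in range(4)])
print("side pads",[pix2w("side",*p,.024)[:2].round(4).tolist() for p in[(249.5,214),(253,243),(257,274.5),(261,311)]])
print("can",pix2w("top",380+65/4,185+115/4,.045)[:2],"spout",pix2w("top",400,207,.098)[:2])
print("nuts",pix2w("top",293.5,223.5,.01)[:2],pix2w("top",419,229.5,.01)[:2])
print("orange",pix2w("top",439.5,258,.05),"blue", pix2w("top",493,192.5,.05),"yel",pix2w("top",492.5,234,.05),"blue2",pix2w("top",480,266,.05))
for n,z in(("post",.09),): print(pix2w("top",202.5,312.5,z))
```

```text
1 [ 0.6542 -0.2477] [ 0.6554 -0.25  ]
2 [0.6347 0.1426] [0.6356 0.14  ]
3 [0.6445 0.0012] [ 0.6449 -0.0019]
4 [0.6504 0.266 ] [0.6503 0.2609]
[[ 0.459   0.125 ]
 [ 0.4574  0.0404]
 [ 0.4559 -0.0443]
 [ 0.455  -0.1291]]
[[0.4588, 0.1255], [0.4575, 0.0405], [0.4562, -0.0445], [0.4548, -0.1295]]
side pads [[0.4605, 0.1193], [0.4593, 0.0334], [0.4585, -0.0496], [0.4567, -0.1342]]
can [ 0.65116923 -0.13952949] spout [ 0.65084914 -0.13985563]
nuts [0.63851001 0.06019647] [ 0.6280375 -0.188161 ]
orange [ 0.56604865 -0.21833549  0.05      ] blue [ 0.69225213 -0.32178555  0.05      ] yel [ 0.61222602 -0.31770811  0.05      ] blue2 [ 0.55175141 -0.29244782  0.05      ]
[0.45923886 0.20924997 0.09      ]
```

>>> carry_out(linear=[[0.6, 1, 0], [0.6, 1, 0], [0.6, 1, 0], [0.6, 1, 0], [0.6, 1, 0], [0.6, 1, 0], [1, 1, 0], [1, 1, 0], [1, 1, 0], [1, 1, 0], [1, 1, 0], [1, 1, 0]], rotation=[[0, 0, 0.8], [0, 0, 0.8], [0, 0, 0.8], [0, 0, 0.8], [0, 0, 0.8], [0, 0, 0.8], [0, 0, 0.8], [0, 0, 0.8], [0, 0, 0.8], [0, 0, 0.8], [0, 0, 0.56], [0, 0, 0]], grip=[-1, -1, -1, -1, -1, -1, -1, -1, -1, -1, -1, -1], grip_force=60)

```text
time: 1.3
ee_pos: [0.3939, -0.2708, 0.239]
tcp_rot: [-180.0, -0.0, 90.1]
wrist_force: [-0.6, -0.5, 0.5]
opening: 0.0853
grasp_force: 0.0
```

>>> carry_out(linear=[[1, 0.1, 0], [1, 0.1, 0], [1, 0.1, 0], [1, 0.1, 0], [1, 0.1, -0.5], [1, 0.1, -0.5], [1, 0.1, -0.5], [1, 0.1, -0.5], [1, 0.1, -0.5], [1, 0.1, -0.5], [1, 0, -0.5], [1, 0, -0.5]], rotation=[[0, 0, 0], [0, 0, 0], [0, 0, 0], [0, 0, 0], [0, 0, 0], [0, 0, 0], [0, 0, 0], [0, 0, 0], [0, 0, 0], [0, 0, 0], [0, 0, 0], [0, 0, 0]], grip=[-1, -1, -1, -1, -1, -1, -1, -1, -1, -1, -1, -1])

```text
time: 2.5
ee_pos: [0.634, -0.2516, 0.1583]
tcp_rot: [-179.9, -0.0, 90.0]
wrist_force: [-0.1, -0.2, 0.3]
opening: 0.0859
grasp_force: 0.0
```

>>> carry_out(linear=[[1, 0, 0], [0, 0, -1], [0, 0, -1], [0, 0, -1], [0, 0, -0.5], [0, 0, 0]], rotation=[[0, 0, 0], [0, 0, 0], [0, 0, 0], [0, 0, 0], [0, 0, 0], [0, 0, 0]], grip=[-1, -1, -1, -1, -1, -1])

```text
time: 3.1
ee_pos: [0.6524, -0.2515, 0.0873]
tcp_rot: [-179.8, -0.1, 90.0]
wrist_force: [-0.1, -0.0, 0.7]
opening: 0.0856
grasp_force: 0.0
```

Run:
```python
from h import *
s=bot.camera("side");t=bot.camera("top")
o=np.zeros((600,800,3),np.uint8)
o[:400,:400]=cv2.resize(s[280:380,350:450],None,fx=4,fy=4,interpolation=2)
o[:400,400:]=cv2.resize(t[160:260,400:500],None,fx=4,fy=4,interpolation=2)
cv2.imwrite("pics/a1.png",o);print(bot.get_obs()["ee_pos"])
```

```text
[ 0.6534761  -0.25190419  0.08994686]
```

View pics/a1.png

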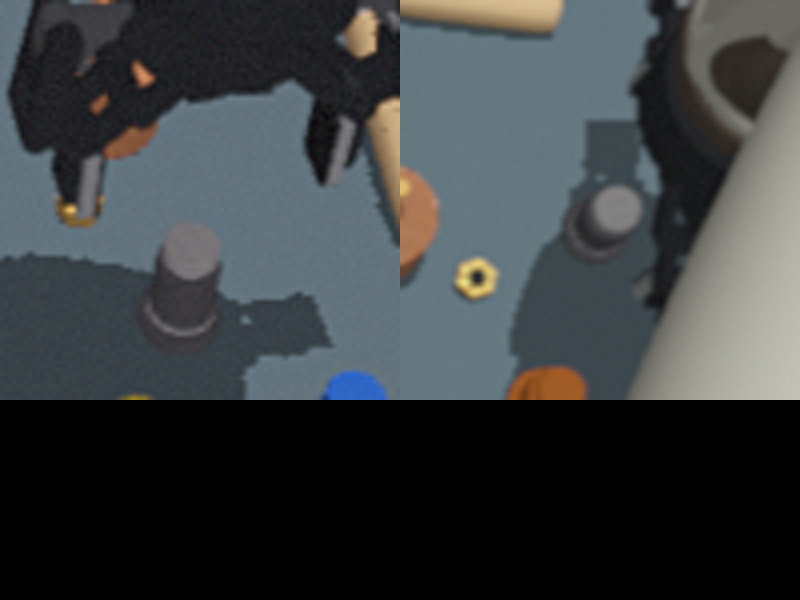

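Side view: the fingers straddle jack_1 (cap at crop (190,240)) and there is nothing else between them. Descending.

>>> carry_out(linear=[[0.05, 0.1, -1], [0, 0, -1], [0, 0, -1], [0, 0, -0.7], [0, 0, 0], [0, 0, 0], [0, 0, 0], [0, 0, 0], [0, 0, 0], [0, 0, 0], [0, 0, 0], [0, 0, 0]], rotation=[[0, 0, 0], [0, 0, 0], [0, 0, 0], [0, 0, 0], [0, 0, 0], [0, 0, 0], [0, 0, 0], [0, 0, 0], [0, 0, 0], [0, 0, 0], [0, 0, 0], [0, 0, 0]], grip=[-1, -1, -1, -1, -1, 1, 1, 1, 1, 1, 1, 1])

```text
time: 4.4
ee_pos: [0.6548, -0.25, 0.0163]
tcp_rot: [179.9, 0.0, 90.0]
wrist_force: [-0.7, -1.1, 6.4]
opening: 0.0247
grasp_force: 58.9
```

Run:
```python
from h import *
s=bot.camera("side")
cv2.imwrite("pics/a2.png",cv2.resize(s[260:400,330:470],None,fx=4,fy=4,interpolation=2));o=bot.get_obs();print(o["ee_pos"],o["opening"],o["grasp_force"])
```

```text
[ 0.65478072 -0.25001103  0.01633963] 0.024459818012898153 58.928382396698
```

View pics/a2.png

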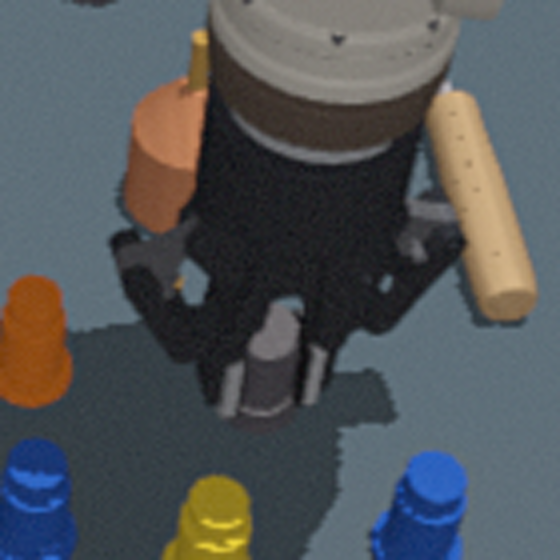

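The side view shows jack_1 upright between the pads, held at 59 N. I lift, move to the far pad and lower it.

>>> carry_out(linear=[[0, 0, 0.5], [0, 0, 1], [0, 0, 1], [0, 0, 1], [-0.5, 0.3, 0.5], [-1, 0.6, 0], [-1, 0.6, 0], [-1, 0.6, 0], [-1, 0.6, 0], [-1, 0.6, 0], [-1, 0.6, 0], [-1, 0.6, 0]], rotation=[[0, 0, 0], [0, 0, 0], [0, 0, 0], [0, 0, 0], [0, 0, 0], [0, 0, 0], [0, 0, 0], [0, 0, 0], [0, 0, 0], [0, 0, 0], [0, 0, 0], [0, 0, 0]], grip=[1, 1, 1, 1, 1, 1, 1, 1, 1, 1, 1, 1])

```text
time: 5.65
ee_pos: [0.5033, -0.1593, 0.0955]
tcp_rot: [-180.0, -0.0, 90.0]
wrist_force: [-0.3, 0.1, -1.0]
opening: 0.024
grasp_force: 59.2
```

>>> carry_out(linear=[[-1, 0.6, 0], [-1, 0.6, 0], [-0.4, 0.2, 0], [0, 0, 0], [0, 0, 0]], rotation=[[0, 0, 0], [0, 0, 0], [0, 0, 0], [0, 0, 0], [0, 0, 0]], grip=[1, 1, 1, 1, 1])

```text
time: 6.15
ee_pos: [0.4571, -0.1322, 0.0957]
tcp_rot: [179.9, 0.0, 90.0]
wrist_force: [0.4, -0.7, -1.2]
opening: 0.0241
grasp_force: 59.2
```

>>> carry_out(linear=[[-0.05, -0.05, -1], [0, 0, -1], [0, 0, -0.4], [0, 0, -0.2], [0, 0, 0], [0, 0, 0]], rotation=[[0, 0, 0], [0, 0, 0], [0, 0, 0], [0, 0, 0], [0, 0, 0], [0, 0, 0]], grip=[1, 1, 1, 1, 1, 1])

```text
time: 6.75
ee_pos: [0.4559, -0.133, 0.044]
tcp_rot: [179.9, 0.0, 90.0]
wrist_force: [0.6, 0.1, -1.6]
opening: 0.024
grasp_force: 59.2
```

Run:
```python
from h import *
s=bot.camera("side");t=bot.camera("top")
o=np.zeros((400,800,3),np.uint8)
o[:,:400]=cv2.resize(s[260:360,210:310],None,fx=4,fy=4,interpolation=2)
o[:,400:]=cv2.resize(t[260:360,340:440],None,fx=4,fy=4,interpolation=2)
cv2.imwrite("pics/a3.png",o)
```

```text
(no output)
```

View pics/a3.png

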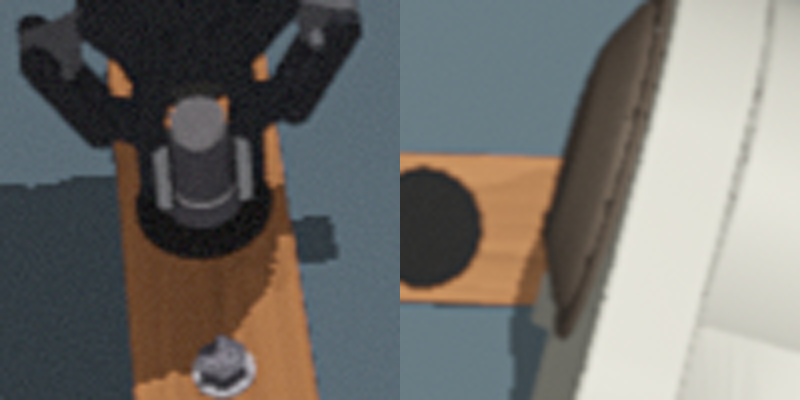

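Side crop: jack_1 hovers centred over the last pad (flange centre (203,205), pad centre about (204,211)). Lower the last 3 mm and release.

>>> carry_out(linear=[[0, 0, -0.1], [0, 0, -0.08], [0, 0, 0], [0, 0, 0], [0, 0, 0], [0, 0, 0], [0, 0, 0], [0, 0, 0.5], [0, 0, 1], [0, 0, 1], [0, 0, 1], [0, 0, 1]], rotation=[[0, 0, 0], [0, 0, 0], [0, 0, 0], [0, 0, 0], [0, 0, 0], [0, 0, 0], [0, 0, 0], [0, 0, 0], [0, 0, 0], [0, 0, 0], [0, 0, 0], [0, 0, 0]], grip=[1, 1, 1, -0.5, -1, -1, -1, -1, -1, -1, -1, -1])

```text
time: 8.05
ee_pos: [0.4554, -0.1328, 0.1313]
tcp_rot: [180.0, 0.0, 90.0]
wrist_force: [-0.4, -0.3, -0.3]
opening: 0.0855
grasp_force: 0.0
```

>>> carry_out(linear=[[0.6, 1, 0.3], [0.6, 1, 0], [0.6, 1, 0], [0.7, 1, 0], [0.7, 1, 0], [0.7, 1, 0], [0.7, 1, 0], [0.7, 1, 0], [0.7, 1, 0], [0.7, 1, 0], [0.7, 1, 0], [0.7, 1, 0]], rotation=[[0, 0, 0], [0, 0, 0], [0, 0, 0], [0, 0, 0], [0, 0, 0], [0, 0, 0], [0, 0, 0], [0, 0, 0], [0, 0, 0], [0, 0, 0], [0, 0, 0], [0, 0, 0]], grip=[-1, -1, -1, -1, -1, -1, -1, -1, -1, -1, -1, -1])

```text
time: 9.25
ee_pos: [0.6179, 0.1081, 0.1364]
tcp_rot: [180.0, -0.0, 90.0]
wrist_force: [0.1, -0.1, -0.5]
opening: 0.0857
grasp_force: 0.0
```

>>> carry_out(linear=[[0.5, 1, 0], [0.4, 0.7, 0], [0, 0, -0.5], [0, 0, -1], [0, 0, 0], [0, 0, 0]], rotation=[[0, 0, 0], [0, 0, 0], [0, 0, 0], [0, 0, 0], [0, 0, 0], [0, 0, 0]], grip=[-1, -1, -1, -1, -1, -1])

```text
time: 9.85
ee_pos: [0.6348, 0.1405, 0.1056]
tcp_rot: [-179.9, 0.0, 89.9]
wrist_force: [-0.1, -0.5, 0.2]
opening: 0.0858
grasp_force: 0.0
```

>>> carry_out(linear=[[0, 0.03, -1], [0, 0, -1], [0, 0, -1], [0, 0, -0.9], [0, 0, 0], [0, 0, 0], [0, 0, 0], [0, 0, 0], [0, 0, 0], [0, 0, 0], [0, 0, 0]], rotation=[[0, 0, 0], [0, 0, 0], [0, 0, 0], [0, 0, 0], [0, 0, 0], [0, 0, 0], [0, 0, 0], [0, 0, 0], [0, 0, 0], [0, 0, 0], [0, 0, 0]], grip=[-1, -1, -1, -1, -1, 1, 1, 1, 1, 1, 1])

```text
time: 10.95
ee_pos: [0.6358, 0.1419, 0.0288]
tcp_rot: [179.9, -0.0, 90.0]
wrist_force: [-1.1, 0.2, 6.2]
opening: 0.0268
grasp_force: 58.9
```

>>> carry_out(linear=[[0, 0, 0.5], [0, 0, 1], [0, 0, 1], [0, 0, 1], [-0.5, -0.4, 0.5], [-1, -1, 0], [-1, -1, 0], [-1, -1, 0], [-1, -1, 0], [-1, -1, 0], [-1, -1, 0], [-1, -1, 0]], rotation=[[0, 0, 0], [0, 0, 0], [0, 0, 0], [0, 0, 0], [0, 0, 0], [0, 0, 0], [0, 0, 0], [0, 0, 0], [0, 0, 0], [0, 0, 0], [0, 0, 0], [0, 0, 0]], grip=[1, 1, 1, 1, 1, 1, 1, 1, 1, 1, 1, 1])

```text
time: 12.15
ee_pos: [0.4835, -0.0072, 0.1073]
tcp_rot: [-180.0, 0.0, 90.0]
wrist_force: [0.5, -0.4, -1.5]
opening: 0.0264
grasp_force: 59.6
```

>>> carry_out(linear=[[-1, -1, 0], [-0.45, -0.9, 0], [0, -0.1, 0], [0, 0, 0], [0, 0, -0.5], [0, 0, -1], [0, 0, -0.8], [0, 0, -0.2], [0, 0, 0], [0, 0, 0]], rotation=[[0, 0, 0], [0, 0, 0], [0, 0, 0], [0, 0, 0], [0, 0, 0], [0, 0, 0], [0, 0, 0], [0, 0, 0], [0, 0, 0], [0, 0, 0]], grip=[1, 1, 1, 1, 1, 1, 1, 1, 1, 1])

```text
time: 13.15
ee_pos: [0.4567, -0.046, 0.0581]
tcp_rot: [180.0, 0.0, 90.0]
wrist_force: [0.2, -0.0, -1.7]
opening: 0.0267
grasp_force: 59.5
```

>>> carry_out(linear=[[0, 0, -0.15], [0, 0, -0.1], [0, 0, 0], [0, 0, 0], [0, 0, 0], [0, 0, 0], [0, 0, 0], [0, 0, 0.5], [0, 0, 1], [0, 0, 1], [0, 0, 1], [0, 0, 1]], rotation=[[0, 0, 0], [0, 0, 0], [0, 0, 0], [0, 0, 0], [0, 0, 0], [0, 0, 0], [0, 0, 0], [0, 0, 0], [0, 0, 0], [0, 0, 0], [0, 0, 0], [0, 0, 0]], grip=[1, 1, 1, -0.5, -1, -1, -1, -1, -1, -1, -1, -1])

```text
time: 14.35
ee_pos: [0.4564, -0.0462, 0.1444]
tcp_rot: [180.0, 0.0, 90.0]
wrist_force: [0.5, -0.1, 0.3]
opening: 0.0852
grasp_force: 0.0
```

>>> carry_out(linear=[[0.7, 0.2, 0], [1, 0.25, 0], [1, 0.25, 0], [1, 0.25, 0], [1, 0.25, 0], [1, 0.25, 0], [1, 0.25, 0], [1, 0.25, 0], [1, 0.25, 0], [0.7, 0.1, 0], [0, 0, 0], [0, 0, 0]], rotation=[[0, 0, 0], [0, 0, 0], [0, 0, 0], [0, 0, 0], [0, 0, 0], [0, 0, 0], [0, 0, 0], [0, 0, 0], [0, 0, 0], [0, 0, 0], [0, 0, 0], [0, 0, 0]], grip=[-1, -1, -1, -1, -1, -1, -1, -1, -1, -1, -1, -1])

```text
time: 15.55
ee_pos: [0.6441, -0.0002, 0.1428]
tcp_rot: [-180.0, 0.0, 90.0]
wrist_force: [-0.2, 0.4, 0.0]
opening: 0.0853
grasp_force: 0.0
```

>>> carry_out(linear=[[0, 0, -0.5], [0, 0, -1], [0, 0, -1], [0, 0, -1], [0, 0, -1], [0, 0, -0.5], [0, 0, 0], [0, 0, 0], [0, 0, 0], [0, 0, 0], [0, 0, 0], [0, 0, 0]], rotation=[[0, 0, 0], [0, 0, 0], [0, 0, 0], [0, 0, 0], [0, 0, 0], [0, 0, 0], [0, 0, 0], [0, 0, 0], [0, 0, 0], [0, 0, 0], [0, 0, 0], [0, 0, 0]], grip=[-1, -1, -1, -1, -1, -1, 1, 1, 1, 1, 1, 1])

```text
time: 16.75
ee_pos: [0.6451, -0.0002, 0.044]
tcp_rot: [179.9, 0.0, 90.0]
wrist_force: [-0.5, 1.0, 6.4]
opening: 0.0285
grasp_force: 59.1
```

>>> carry_out(linear=[[0, 0, 0.5], [0, 0, 1], [0, 0, 1], [-0.5, 0.1, 0.7], [-1, 0.2, 0], [-1, 0.2, 0], [-1, 0.2, 0], [-1, 0.2, 0], [-1, 0.2, 0], [-1, 0.2, 0], [-1, 0.2, 0], [-1, 0.2, 0]], rotation=[[0, 0, 0], [0, 0, 0], [0, 0, 0], [0, 0, 0], [0, 0, 0], [0, 0, 0], [0, 0, 0], [0, 0, 0], [0, 0, 0], [0, 0, 0], [0, 0, 0], [0, 0, 0]], grip=[1, 1, 1, 1, 1, 1, 1, 1, 1, 1, 1, 1])

```text
time: 17.95
ee_pos: [0.4726, 0.034, 0.1065]
tcp_rot: [-179.9, 0.0, 90.0]
wrist_force: [0.1, 0.2, -4.0]
opening: 0.0286
grasp_force: 60.4
```

>>> carry_out(linear=[[-0.7, 0.1, 0], [-0.15, 0.05, 0], [0, 0, 0], [0, 0, -0.5], [0, 0, -0.8], [0, 0, -0.4], [0, 0, -0.1], [0, 0, 0], [0, 0, 0]], rotation=[[0, 0, 0], [0, 0, 0], [0, 0, 0], [0, 0, 0], [0, 0, 0], [0, 0, 0], [0, 0, 0], [0, 0, 0], [0, 0, 0]], grip=[1, 1, 1, 1, 1, 1, 1, 1, 1])

```text
time: 18.85
ee_pos: [0.4577, 0.0368, 0.0711]
tcp_rot: [180.0, 0.0, 89.9]
wrist_force: [0.2, -0.8, -2.9]
opening: 0.0281
grasp_force: 60.4
```

>>> carry_out(linear=[[0, 0, -0.1], [0, 0, -0.06], [0, 0, 0], [0, 0, 0], [0, 0, 0], [0, 0, 0], [0, 0, 0], [0, 0, 0.5], [0, 0, 1], [0, 0, 1], [0, 0, 1], [0, 0, 1]], rotation=[[0, 0, 0], [0, 0, 0], [0, 0, 0], [0, 0, 0], [0, 0, 0], [0, 0, 0], [0, 0, 0], [0, 0, 0], [0, 0, 0], [0, 0, 0], [0, 0, 0], [0, 0, 0]], grip=[1, 1, 1, -0.5, -1, -1, -1, -1, -1, -1, -1, -1])

```text
time: 20.05
ee_pos: [0.4574, 0.0368, 0.1591]
tcp_rot: [180.0, -0.0, 90.0]
wrist_force: [0.8, -0.2, 0.5]
opening: 0.0856
grasp_force: 0.0
```

>>> carry_out(linear=[[0.8, 0.9, 0], [0.8, 0.95, 0], [0.8, 0.95, 0], [0.8, 0.95, 0], [0.8, 0.95, 0], [0.8, 0.95, 0], [0.8, 0.95, 0], [0.8, 0.95, 0], [0.8, 0.95, 0], [0.8, 0.95, 0], [0.8, 0.95, 0], [0.8, 0.95, 0]], rotation=[[0, 0, 0], [0, 0, 0], [0, 0, 0], [0, 0, 0], [0, 0, 0], [0, 0, 0], [0, 0, 0], [0, 0, 0], [0, 0, 0], [0, 0, 0], [0, 0, 0], [0, 0, 0]], grip=[-1, -1, -1, -1, -1, -1, -1, -1, -1, -1, -1, -1])

```text
time: 21.25
ee_pos: [0.65, 0.2646, 0.1581]
tcp_rot: [180.0, -0.0, 90.0]
wrist_force: [0.4, 1.4, 0.4]
opening: 0.0856
grasp_force: 0.0
```

>>> carry_out(linear=[[0, 0, 0], [0, 0, 0]], rotation=[[0, 0, 0], [0, 0, 0]], grip=[-1, -1])

```text
time: 21.45
ee_pos: [0.6493, 0.2639, 0.1573]
tcp_rot: [-180.0, 0.0, 90.0]
wrist_force: [0.2, -0.6, -0.3]
opening: 0.0857
grasp_force: 0.0
```

Run:
```python
from h import *
s=bot.camera("side");t=bot.camera("top")
o=np.zeros((600,800,3),np.uint8)
o[:600,:480]=cv2.resize(s[80:380,190:430],None,fx=2,fy=2,interpolation=2)
o[:600,500:]=cv2.resize(s[160:360,215:315],None,fx=3,fy=3,interpolation=2)
cv2.imwrite("pics/a4.png",o)
```

```text
(no output)
```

View pics/a4.png

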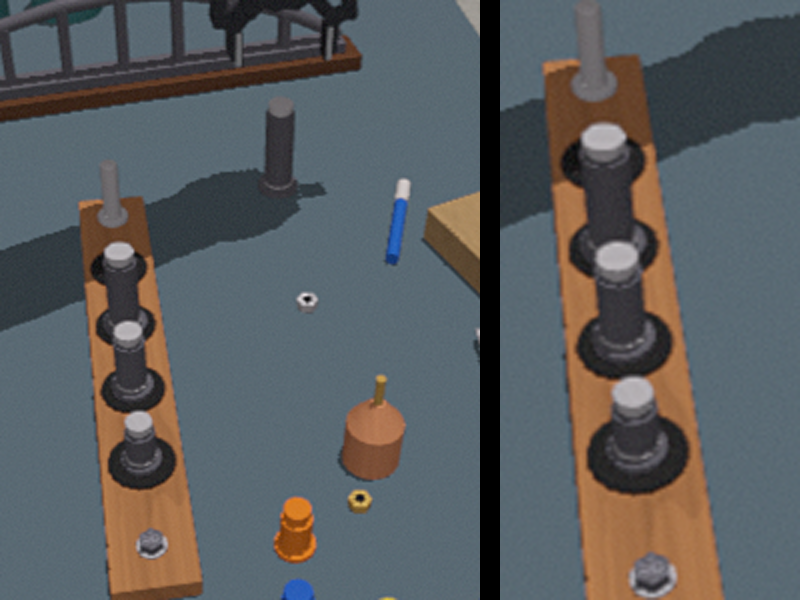

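The side view shows the three placed jacks standing centred on their pads, and the open fingers above jack_4's cap at (280,105). Now jack_4.

>>> carry_out(linear=[[0.03, 0, -0.5], [0, 0, -1], [0, 0, -1], [0, 0, -1], [0, 0, -0.8], [0, 0, -0.4], [0, 0, 0], [0, 0, 0], [0, 0, 0], [0, 0, 0], [0, 0, 0], [0, 0, 0]], rotation=[[0, 0, 0], [0, 0, 0], [0, 0, 0], [0, 0, 0], [0, 0, 0], [0, 0, 0], [0, 0, 0], [0, 0, 0], [0, 0, 0], [0, 0, 0], [0, 0, 0], [0, 0, 0]], grip=[-1, -1, -1, -1, -1, -1, 1, 1, 1, 1, 1, 1], grip_force=80)

```text
time: 22.75
ee_pos: [0.6506, 0.264, 0.0649]
tcp_rot: [179.9, -0.0, 89.9]
wrist_force: [0.5, -0.9, 6.6]
opening: 0.0306
grasp_force: 78.9
```

>>> carry_out(linear=[[0, 0, 0.5], [0, 0, 1], [0, 0, 1], [0, 0, 1], [0, 0, 0.5], [-0.5, -0.3, 0], [-1, -0.75, 0], [-1, -0.75, 0], [-1, -0.75, 0], [-1, -0.75, 0], [-1, -0.75, 0], [-1, -0.75, 0]], rotation=[[0, 0, 0], [0, 0, 0], [0, 0, 0], [0, 0, 0], [0, 0, 0], [0, 0, 0], [0, 0, 0], [0, 0, 0], [0, 0, 0], [0, 0, 0], [0, 0, 0], [0, 0, 0]], grip=[1, 1, 1, 1, 1, 1, 1, 1, 1, 1, 1, 1])

```text
time: 23.95
ee_pos: [0.5186, 0.1671, 0.1427]
tcp_rot: [-179.9, 0.0, 90.0]
wrist_force: [0.7, 0.4, -3.9]
opening: 0.0303
grasp_force: 80.6
```

>>> carry_out(linear=[[-1, -0.75, 0], [-1, -0.75, 0], [-0.9, -0.6, 0], [0, 0, 0], [0, 0, -0.5], [0, 0, -1], [0, 0, -0.8], [0, 0, -0.2], [0, 0, 0], [0, 0, 0]], rotation=[[0, 0, 0], [0, 0, 0], [0, 0, 0], [0, 0, 0], [0, 0, 0], [0, 0, 0], [0, 0, 0], [0, 0, 0], [0, 0, 0], [0, 0, 0]], grip=[1, 1, 1, 1, 1, 1, 1, 1, 1, 1])

```text
time: 24.95
ee_pos: [0.4624, 0.126, 0.0939]
tcp_rot: [180.0, -0.0, 90.0]
wrist_force: [-0.8, 0.2, -4.4]
opening: 0.0305
grasp_force: 81.2
```

>>> carry_out(linear=[[-0.13, -0.13, 0], [0, 0, 0], [0, 0, -0.15], [0, 0, -0.08], [0, 0, 0], [0, 0, 0], [0, 0, 0], [0, 0, 0]], rotation=[[0, 0, 0], [0, 0, 0], [0, 0, 0], [0, 0, 0], [0, 0, 0], [0, 0, 0], [0, 0, 0], [0, 0, 0]], grip=[1, 1, 1, 1, 1, 1, -0.5, -1])

```text
time: 25.75
ee_pos: [0.4598, 0.1233, 0.0895]
tcp_rot: [179.9, -0.0, 90.0]
wrist_force: [0.3, 0.3, -0.9]
opening: 0.0581
grasp_force: 0.0
```

>>> carry_out(linear=[[0, 0, 0], [0, 0, 0], [0, 0, 0.5], [0, 0, 1], [0, 0, 1], [0, 0, 1], [0, 0, 1], [0, 0, 1], [0, 0, 1], [0, 0, 1]], rotation=[[0, 0, 0], [0, 0, 0], [0, 0, 0], [0, 0, 0], [0, 0, 0], [0, 0, 0], [0, 0, 0], [0, 0, 0], [0, 0, 0], [0, 0, 0]], grip=[-1, -1, -1, -1, -1, -1, -1, -1, -1, -1])

```text
time: 26.75
ee_pos: [0.4593, 0.1232, 0.2406]
tcp_rot: [180.0, -0.0, 90.0]
wrist_force: [0.8, 0.2, 0.1]
opening: 0.0852
grasp_force: 0.0
```

>>> carry_out(linear=[[0, 1, 0.5], [0, 1, 0.5], [0, 1, 0], [0, 1, 0], [0, 1, 0], [0, 1, 0], [0, 1, 0], [0, 1, 0], [0, 1, 0], [0, 1, 0], [0, 1, 0], [0, 0, 0]], rotation=[[0, 0, 0], [0, 0, 0], [0, 0, 0], [0, 0, 0], [0, 0, 0], [0, 0, 0], [0, 0, 0], [0, 0, 0], [0, 0, 0], [0, 0, 0], [0, 0, 0], [0, 0, 0]], grip=[-1, -1, -1, -1, -1, -1, -1, -1, -1, -1, -1, -1])

```text
time: 27.95
ee_pos: [0.4591, 0.3449, 0.2589]
tcp_rot: [-180.0, -0.0, 90.1]
wrist_force: [0.1, -0.8, -0.1]
opening: 0.0852
grasp_force: 0.0
```

Run:
```python
from h import *
s=bot.camera("side");t=bot.camera("top")
o=np.zeros((600,800,3),np.uint8)
o[:230,:800]=cv2.resize(t[265:345,185:463],(800,230),interpolation=2)
o[240:,:360]=cv2.resize(s[140:260,215:335],(360,360),interpolation=2)
o[240:,400:760]=cv2.resize(s[220:340,215:335],(360,360),interpolation=2)
cv2.imwrite("pics/a5.png",o)
```

```text
(no output)
```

View pics/a5.png

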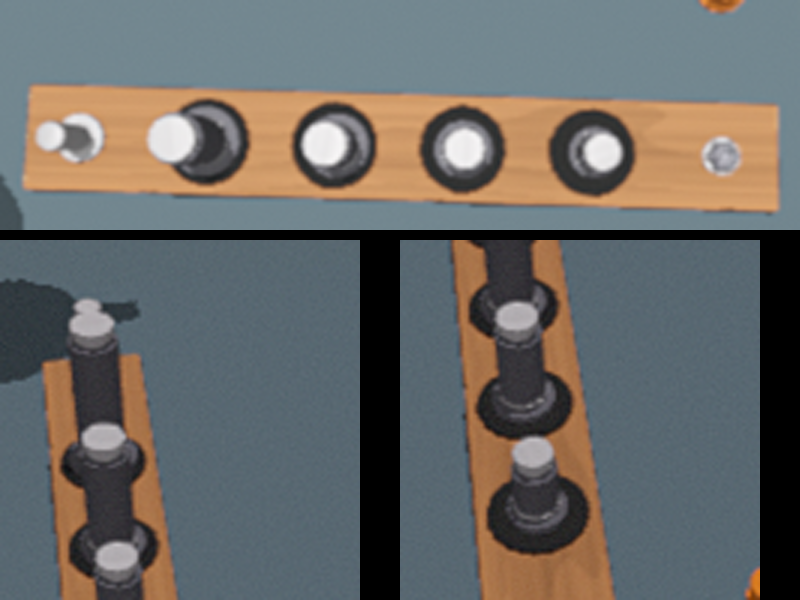

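The final pictures show all four jacks upright. Each flange is within about 4 crop pixels (3 mm) of its pad's centre, stepping down from the post at (75,137). Handing in.

```bash
python3 -c "
from workcell import bot
print(bot.job_done())"
```

```text
the job is handed in; nothing more can be done
None
```

I put the four jacks upright on their pads, tallest next to the stop post down to the shortest at the far end, each within about 3 mm of its pad's centre in the last pictures. I never touched the oil can, and the job was handed in at about 28 s; no verdict was returned.

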